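# Load the lid carrier and lift it by its bail

### The arm

A 6-joint arm with a two-finger parallel gripper is mounted at the origin on a cart in front of the work surface, level with it; the furniture and walls round the work are solid. World frame = base frame: x ahead of the robot, y to its left, z up, the work surface at z = 0. Lengths are in m, angles in rad, forces in N, time in s.
With the tool pointing down it reaches from about 0.2 to 0.875 m from the base axis. Payload 3.4 kg.
Tool frame: the origin (TCP) lies between the finger pads, 19 mm behind the fingertips; this is the grasp point; z points along the fingers, y is the line along which they close (so a half turn about z gives the same grasp; the last joint's range is limited). The gripper opens to 94 mm and grips with 3 to 60 N. Pads are 16 mm wide; open, the fingers measure 119 mm over their backs; the gripper's body (75 mm by 177 mm) begins 78 mm behind the grasp point.
Start: joints at [1.127, 0.276, 1.505, -0, 1.361, -0.121], TCP at [0.182, 0.545, 0.224] pointing down, gripper open.
Joint ranges: [-2.89, 2.89], [-0.75, 2.08], [0.22, 2.7], [-1.18, 4.32], [0.11, 2.71], [-2.7, 2.7]. Speed limits (rad/s): [2.57, 2.57, 3.14, 3.14, 3.14, 3.14].

### API

Orientations are given as a unit quaternion [w, x, y, z].
In Python, from rig import * gives the robot as it stands.
- The arm moves only by the tool play_rows, never from a script. Its argument "commands" is a list of rows, each an object of numbers: "x", "y", "z": the shift along the world's x, y, z in mm; "twist": the turn about the world's z in rad; "jaw": the opening, from 0 (shut) to 1 (fully open). In form: [{"x": .., "y": .., "z": .., "twist": .., "jaw": ..}, ...]. A call has 1 to 20 rows; each row is the pose to reach, as a shift and turn from the pose commanded when the call began; what a row does not reach only later rows make up. A row lasts 1/12 s, in which the tool goes at most 41.7 mm and 7.16 degrees, less where a joint would pass 70% of its speed; a pose out of reach is approached as far as the arm can. A call with a gripper value outside its range is refused whole. The fingers move at their own pace and stop on an object; "squeeze" is the grip in N (left out, the last holds). Time passes only in rows, so rows that repeat a pose let the fingers close. It gives the time, the measured TCP pose, the force, the opening and the grip force at its end, in the units of the state.
- read_state(): the state, without advancing time (a new reading comes with each control period).
- get_image(name): name is "scene" or "top" or "wrist"; returns a dict with "image" (384x512x3 uint8, red, green, blue), "vfov" (degrees; the focal length in pixels is half the picture's height over the tangent of half this angle, whatever the lens; pixels are square), "cx", "cy" (the principal point, pixels), "origin" and "orientation" of the camera in the world; the wrist camera has in their place "tool_from_camera" (4x4, takes a point from camera to tool coordinates, whose origin is the TCP and whose axes are the flange's). Camera axes: x right, y down, z forward; pixel columns grow to the right and rows downward; lengths in m; the calibration is good to about 2 mm. A picture is of the moment at which its call begins: read the wrist's pose just before it. There is no depth.
- finish_job(): hands the job in; it is judged then, once.
The state is a dict: "t": time; "joint_positions": joint angles; "qd": joint speeds; "joint_torque": joint torques, N m; "ee_pos": TCP position; "ee_rot": TCP orientation; "ft_force": force on the tool from outside, world axes, zero at the start; "moment": the same for the moment, N m; "opening": finger opening in m; "gripper_force": force on a finger pad.
Only numpy, scipy, OpenCV 4.12 (cv2) and the standard library are available. Lean on these libraries where they do the work, as an engineer would, in place of code of your own. Each camera call takes 0.05 s, during which the arm holds its last target. There are 200 camera calls.

### The job

Four pot lids have to go to the kiln together: set the three lids that lie on the table into the empty round seats of the wooden lid carrier, each lying flat in a seat of its own, while the carrier stands on the table. Then swing the carrier's folded bail handle upright, lift the carrier by it about ten centimetres straight up, keeping it level so that no lid leaves its seat, and finish holding it there in the air, still and level: do not put it down or let go. Leave the open pot, the beaker and the glass where they stand.

Things in the scene. Friction and masses are not known exactly. Their poses are not given: they have to be found in the camera images.
- carrier: pale wooden board 146 x 140 mm, top face 24 mm above its feet's underside, with four round seats 61 mm wide, 8 mm deep, 2 x 2 at 68 mm pitch; a steel ear 22 mm wide at the middle of each y side (y = +-72 mm), to z = 69 mm. About 0.46 kg empty. Origin: centre of the underside; z up; x to the side where the bail lies folded (the robot's right), y along the bail's pivot line
- seat_1 (a point): centre of the floor of the seat at carrier x = -34, y = +34 mm, 16 mm above the carrier's underside; axes as the carrier's; lid_d already lies in it
- seat_2 (a point): the same for the seat at carrier x = -34, y = -34 mm; empty
- seat_3 (a point): the same for the seat at carrier x = +34, y = +34 mm; empty
- seat_4 (a point): the same for the seat at carrier x = +34, y = -34 mm; empty
- bail (a joint): angle of the bail handle, rad: 0 folded level to the carrier's +x side, 1.57 upright over its middle. It swings freely about the line through carrier x = 0, z = 58 mm, parallel to y, and falls back if let go; the carrier hangs from this free pivot. Two arms of 6 mm rod at y = +-80 mm, 120 mm long, and a crossbar
- bail_grip (a point): middle of the bail's round wooden grip (14 mm thick, 90 mm long along the carrier's y), 120 mm from the pivot line; folded it lies at carrier x = 120, z = 58 mm, 40 mm clear of the board. The grip can turn between the finger pads while the bail swings. Axes: y along the grip, x outward along the bail's arms
- lid_a: fired clay pot lid, off-white: a round domed flange 56 mm across and 13 mm high with a ball knob 27 mm across on top (ball centre 26 mm, top 39 mm above the underside), 42 g; all four lids are alike. Origin: centre of the underside, z up; yaw means nothing. Starts on the table
- lid_b: fired clay pot lid, off-white: a round domed flange 56 mm across and 13 mm high with a ball knob 27 mm across on top (ball centre 26 mm, top 39 mm above the underside), 42 g; all four lids are alike. Origin: centre of the underside, z up; yaw means nothing. Starts on the table
- lid_c: fired clay pot lid, off-white: a round domed flange 56 mm across and 13 mm high with a ball knob 27 mm across on top (ball centre 26 mm, top 39 mm above the underside), 42 g; all four lids are alike. Origin: centre of the underside, z up; yaw means nothing. Starts on the table
- lid_d: fired clay pot lid, off-white: a round domed flange 56 mm across and 13 mm high with a ball knob 27 mm across on top (ball centre 26 mm, top 39 mm above the underside), 42 g; all four lids are alike. Origin: centre of the underside, z up; yaw means nothing. Starts in seat_1 of the carrier
- open_pot: bystander: olive clay pot without a lid, 67 mm wide, 76 mm high, at the back of the work, beyond the lids. Origin: centre of the underside
- mauve_beaker: bystander: mauve beaker with a wavy rim, 66 mm wide, 70 mm high, at the back right of the carrier. Origin: centre of the underside
- blue_glass: bystander: small flared water glass, 62 mm wide, 72 mm high, at the front right of the carrier. Origin: centre of the underside
Mind the look-alikes: they are no part of the job. Leave any pink look-alike of the lid_b alone.

How it is judged:
By the outcome, as a careful person would: the job done as asked, in the order asked, and still so for the second after the job is handed in, while the arm keeps its last pose, push and grip.
It also fails if it takes over 72 s, if anything falls off the work surface, if the arm or the gripper's body presses on something with over 40 N, if the wrist force passes 120 N, or if a joint passes its speed limit or range.

## Working session

There is one attempt and no reset: what is moved stays moved. The work goes in short steps, Python scripts to look and compute and a tool call to move; the robot and the scene stay as the last step left them, time stands still between calls to the robot, and variables do not carry over. Pictures are saved under pics/ and viewed, at most 10 in all, crops included, and the job is handed in when it is done.

Besides the shell and the picture viewer there is one more tool, called after ">>>" as name(argument=value, ...) on one line, values as JSON. play_rows: Moves the arm, as the interface text tells. Its arguments: {"type":"object","properties":{"commands":{"type":"array"},"squeeze":{"type":"number"}},"required":["commands"]}

```bash
mkdir -p pics; cat > h.py <<'E'
from rig import *
import numpy as np, cv2, json, sys
from scipy.spatial.transform import Rotation as R
def quat(q): return R.from_quat([q[1],q[2],q[3],q[0]]).as_matrix()
def cam(n,tag):
    s=read_state(); d=get_image(n); im=np.array(d["image"]); f=im.shape[0]/2/np.tan(np.radians(d["vfov"])/2)
    if n=="wrist":
        T=np.eye(4);T[:3,:3]=quat(s["ee_rot"]);T[:3,3]=s["ee_pos"];T=T@np.array(d["tool_from_camera"])
    else:
        T=np.eye(4);T[:3,:3]=quat(d["orientation"]);T[:3,3]=d["origin"]
    cv2.imwrite(f"pics/{tag}.png",im[:,:,::-1]); json.dump(dict(f=f,cx=d["cx"],cy=d["cy"],T=T.tolist()),open(f"pics/{tag}.json","w"))
def ray(tag,u,v):
    c=json.load(open(f"pics/{tag}.json"));T=np.array(c["T"]);d=T[:3,:3]@np.array([(u-c["cx"])/c["f"],(v-c["cy"])/c["f"],1]);return T[:3,3],d/np.linalg.norm(d)
def onz(tag,u,v,z):
    o,d=ray(tag,u,v);return o+d*(z-o[2])/d[2]
def tri(*obs):
    A=np.zeros((3,3));b=np.zeros(3);L=[ray(*o) for o in obs]
    for o,d in L: P=np.eye(3)-np.outer(d,d);A+=P;b+=P@o
    p=np.linalg.solve(A,b);return p,[np.linalg.norm((np.eye(3)-np.outer(d,d))@(p-o)) for o,d in L]
def proj(tag,p):
    c=json.load(open(f"pics/{tag}.json"));T=np.array(c["T"]);q=T[:3,:3].T@(np.array(p)-T[:3,3]);return np.array([c["cx"],c["cy"]])+c["f"]*q[:2]/q[2]
E
python3 - <<'E'
from h import *
for n in("scene","top","wrist"):cam(n,n+"0")
a=[cv2.imread(f"pics/{n}0.png") for n in("scene","top","wrist")]
cv2.imwrite("pics/s1.png",cv2.resize(a[0],(800,600),interpolation=2));cv2.imwrite("pics/t1.png",cv2.resize(a[1],(800,600),interpolation=2))
print(read_state())
for n in("scene0","top0","wrist0"):
    c=json.load(open(f"pics/{n}.json"));print(n,c["f"],np.round(c["T"],3).tolist())
E
```

```text
{'t': 0.15, 'joint_positions': array([ 1.12699125e+00,  2.76420095e-01,  1.50582820e+00, -1.59957102e-05,
        1.36065967e+00, -1.21025151e-01]), 'qd': array([ 0.00032935, -0.00316465, -0.00471605,  0.00026293,  0.0016521 ,
       -0.00088629]), 'joint_torque': array([ 1.49241128e-03, -4.04924476e+01, -2.37433112e+01,  6.99451379e-02,
        3.15294298e-02, -6.75525598e-05]), 'ee_pos': array([0.18225011, 0.54494675, 0.22362595]), 'ee_rot': array([-1.75761963e-04,  1.60688576e-01,  9.87004939e-01, -6.33782874e-04]), 'ft_force': array([-0.3328551 , -1.16863116, -0.37478232]), 'moment': array([0.00050581, 0.02368846, 0.02231153]), 'gripper_force': 0.0, 'opening': 0.09368714076144019}
scene0 446.2808175950435 [[0.62, -0.397, 0.677, -0.245], [-0.784, -0.338, 0.521, -0.65], [0.022, -0.853, -0.521, 0.707], [0.0, 0.0, 0.0, 1.0]]
top0 347.9310435444332 [[-0.004, -0.985, 0.174, 0.392], [-1.0, 0.006, 0.011, -0.035], [-0.011, -0.174, -0.985, 0.977], [0.0, 0.0, 0.0, 1.0]]
wrist0 310.8158615003673 [[0.317, 0.915, 0.25, 0.109], [0.949, -0.305, -0.084, 0.572], [-0.001, 0.263, -0.965, 0.384], [0.0, 0.0, 0.0, 1.0]]
```

View pics/s1.png

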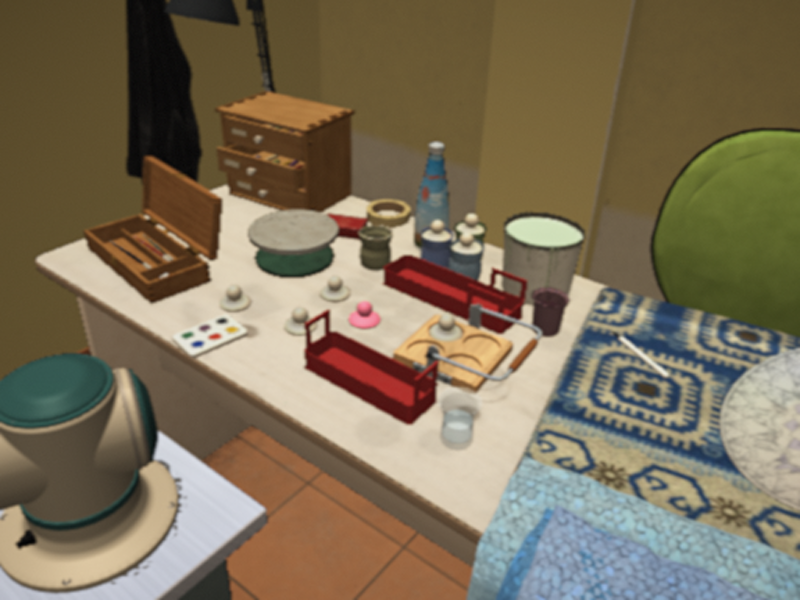

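View pics/t1.png

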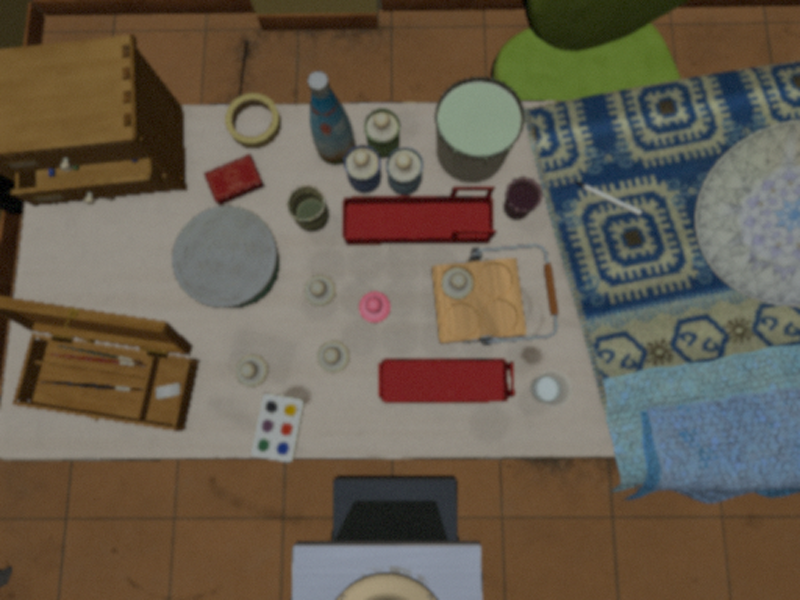

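```bash
python3 - <<'E'
from h import *
s=1.5625
for p in([.182,.545,.224],[0,0,0],[0,0,.3]):print(proj("top0",p)*s,proj("scene0",p)*s)
t=cv2.imread("pics/top0.png");w=cv2.imread("pics/wrist0.png")
cv2.imwrite("pics/tc.png",cv2.resize(t[145:265,130:370],(800,400),interpolation=2))
T=[("a",320,289,334.5,284),("b",333,356,299,316),("c",250,370,234,293),("d",458,281,447,325)]
for n,a,b,c,d in T:
    p,e=tri(("top0",a/s,b/s),("scene0",c/s,d/s));print(n,p.round(4),np.round(e,4))
for n,a,b,c,d in [("grip",551,290,524,352),("earL",475,253,475,313),("earR",486,338,432,356)]:
    p,e=tri(("top0",a/s,b/s),("scene0",c/s,d/s));print(n,p.round(4),np.round(e,4))
E
```

```text
[-36.78964042 563.86596132] [-20.22557903 191.80774201]
[385.6930703  640.92347002] [ 91.14914104 517.24051987]
[375.92422097 760.3745551 ] [ 32.48830966 318.00735928]
a [0.5851 0.1175 0.0265] [0.0014 0.0014]
b [0.4654 0.0925 0.0257] [0.0016 0.0016]
c [0.442  0.2367 0.0262] [0.0011 0.0011]
d [ 0.5969 -0.129   0.0356] [0.0003 0.0003]
grip [ 0.5743 -0.2849  0.0654] [0.0007 0.0007]
earL [ 0.6427 -0.1572  0.0495] [0.0022 0.0022]
earR [ 0.4928 -0.172   0.0506] [0.0016 0.0016]
```

View pics/tc.png

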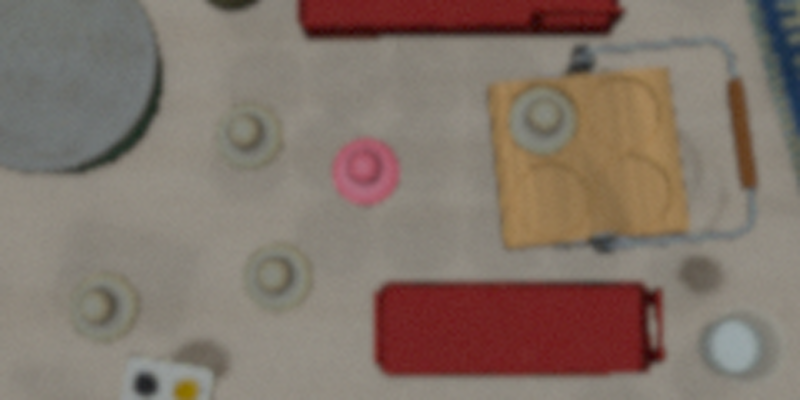

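View pics/wrist0.png

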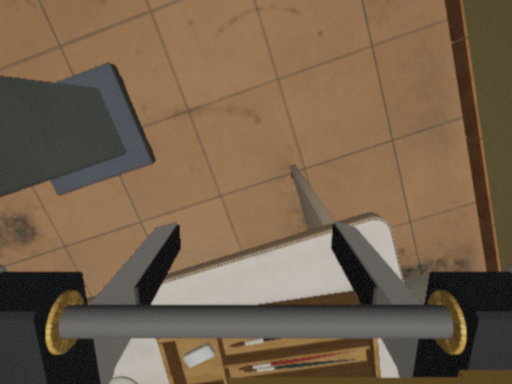

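The top view shows lids at (320,289), (333,356) and (250,370) at 800-px scale, a pink decoy at (375,306), and the carrier around (480,300) with its bail grip at (551,290). The triangulated knob heights (about 26 mm) and ear spacing (150 mm) match the text. Next I'll go for a closer wrist view of the lids.

>>> play_rows(commands=[{"x":0,"y":0,"z":40,"twist":0,"jaw":0.55},{"x":20,"y":-25,"z":60,"twist":0.03,"jaw":0.55},{"x":45,"y":-55,"z":60,"twist":0.06,"jaw":0.55},{"x":70,"y":-85,"z":60,"twist":0.09,"jaw":0.55},{"x":95,"y":-115,"z":60,"twist":0.12,"jaw":0.55},{"x":120,"y":-145,"z":60,"twist":0.15,"jaw":0.55},{"x":145,"y":-175,"z":60,"twist":0.18,"jaw":0.55},{"x":170,"y":-205,"z":60,"twist":0.21,"jaw":0.55},{"x":195,"y":-235,"z":60,"twist":0.24,"jaw":0.55},{"x":220,"y":-265,"z":60,"twist":0.27,"jaw":0.55},{"x":245,"y":-295,"z":60,"twist":0.3,"jaw":0.55},{"x":265,"y":-325,"z":60,"twist":0.33,"jaw":0.55},{"x":285,"y":-355,"z":60,"twist":0.36,"jaw":0.55},{"x":305,"y":-385,"z":50,"twist":0.39,"jaw":0.55},{"x":325,"y":-405,"z":40,"twist":0.42,"jaw":0.55},{"x":338,"y":-415,"z":30,"twist":0.42,"jaw":0.55},{"x":338,"y":-415,"z":26,"twist":0.42,"jaw":0.55},{"x":338,"y":-415,"z":26,"twist":0.42,"jaw":0.55},{"x":338,"y":-415,"z":26,"twist":0.42,"jaw":0.55}], squeeze=15)

```text
t: 1.73
ee_pos: [0.5194, 0.1314, 0.2499]
ee_rot: [-0.001, -0.049, 0.999, 0.0]
ft_force: [0.5, -0.8, 0.4]
opening: 0.0519
gripper_force: 0.0
```

```bash
python3 - <<'E'
from h import *
cam("wrist","w1");s=read_state();print(s["ee_pos"],s["joint_positions"],R.from_matrix(quat(s["ee_rot"])).as_rotvec())
for n,p in dict(a=[.5851,.1175,.026],b=[.4654,.0925,.026],c=[.442,.2367,.026]).items():print(n,proj("w1",p))
cv2.imwrite("pics/w1v.png",cv2.resize(cv2.imread("pics/w1.png"),(800,600),interpolation=2))
E
```

```text
[0.51958589 0.13161857 0.25044726] [ 1.17651920e-01  2.03205143e-01  1.53954260e+00  8.72311277e-04
  1.39935954e+00 -1.55162193e+00] [ 1.54363685e-01 -3.13722485e+00 -1.29142237e-03]
a [237.91498624 219.30189679]
b [225.57468594 124.62911861]
c [346.52828827 116.85587676]
```

View pics/w1v.png

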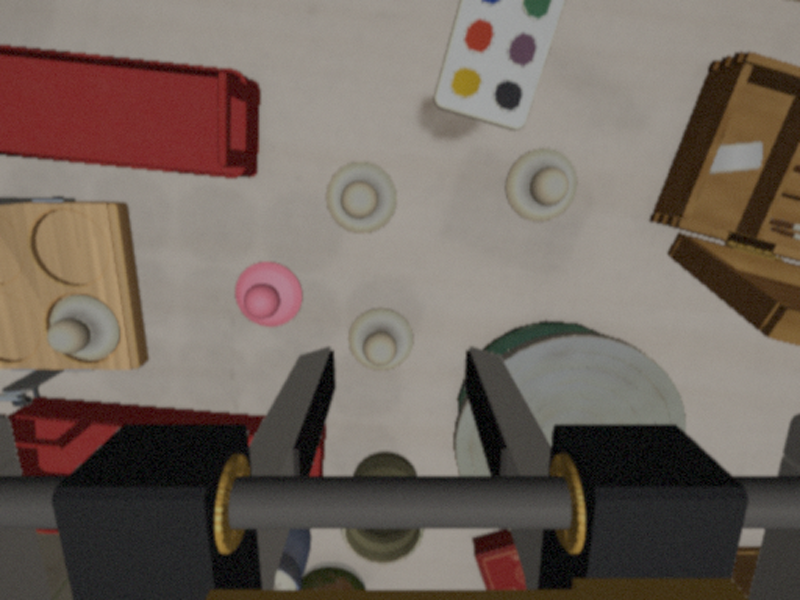

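The wrist view shows the knobs of the off-white lids at (380,350), (360,199) and (549,186) in 800-px scale. The pink one at (262,300) I'll leave alone.

```bash
python3 - <<'E'
from h import *
s=1.5625
for n,u,v,t,sc in (("a",380,350,(320,289),(334.5,284)),("b",360,199,(333,356),(299,316)),("c",549,186,(250,370),(234,293)),("d",69,337,(458,281),(447,325))):
    print(n,onz("w1",u/s,v/s,.026 if n!="d" else .042).round(4),[np.round(x,4) for x in tri(("w1",u/s,v/s),("top0",t[0]/s,t[1]/s),("scene0",sc[0]/s,sc[1]/s))])
E
```

```text
a [0.591 0.125 0.026] [array([0.589 , 0.1215, 0.023 ]), array([0.0045, 0.0048, 0.0011])]
b [0.4681 0.0986 0.026 ] [array([0.4674, 0.0956, 0.0224]), array([0.0029, 0.0038, 0.0012])]
c [0.444  0.2429 0.026 ] [array([0.4434, 0.24  , 0.0243]), array([0.0034, 0.0035, 0.0002])]
d [ 0.5981 -0.1242  0.042 ] [array([ 0.5986, -0.1286,  0.0351]), array([0.0022, 0.0016, 0.001 ])]
```

```bash
python3 - <<'E'
from h import *
s=read_state();Rm=quat(s["ee_rot"]);p=np.array(s["ee_pos"])
d=get_image("wrist");print(np.round(d["tool_from_camera"],4).tolist(),d["cx"],d["cy"])
for y in(-.026,0,.026):print(proj("w1",p+Rm@np.array([.0,y,.019]))*1.5625)
E
```

```text
[[0.0008, -0.9646, -0.2638, 0.0766], [1.0, 0.0006, 0.0006, 0.0024], [-0.0004, -0.2638, 0.9646, -0.1609], [0.0, 0.0, 0.0, 1.0]] 255.52597847004293 192.96894109519056
[328.0211184  368.91393203]
[393.3755123  368.89573137]
[458.7204071  368.87753335]
```

>>> play_rows(commands=[{"x":-20,"y":-12,"z":-30},{"x":-40,"y":-24,"z":-60},{"x":-50,"y":-32,"z":-90},{"x":-52,"y":-34,"z":-120},{"x":-52,"y":-34,"z":-120},{"x":-52,"y":-34,"z":-120}])

```text
invalid input at $.commands[0]: expected keys x, y, z, twist, jaw
```

```bash
python3 - <<'E'
from h import *
cam("wrist","w2");s=read_state();print(s["ee_pos"])
print(proj("w2",[.4681,.0986,.026]),proj("w2",[.4654,.0925,.026]))
im=cv2.imread("pics/w2.png");top=im[90:330,130:390]
cv2.imwrite("pics/w2v.png",cv2.resize(top,(650,600),interpolation=2))
E
```

```text
[0.51984914 0.13163946 0.25101454]
[230.34805199 126.63601034] [225.5050583  123.86397575]
```

View pics/w2v.png

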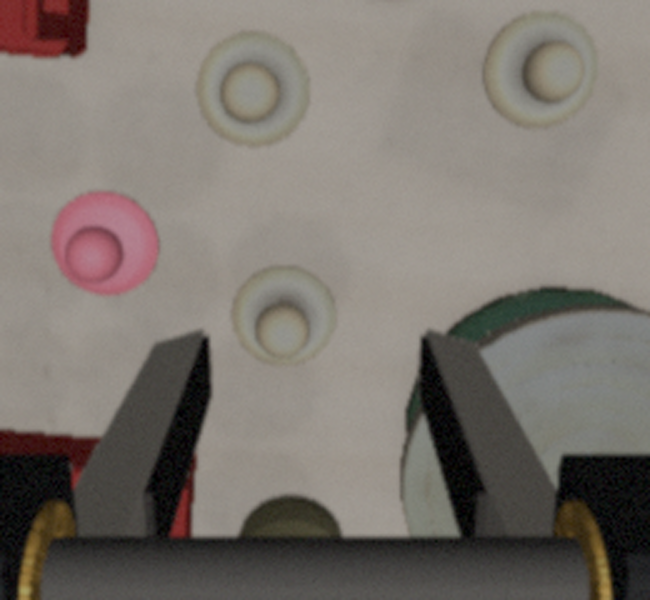

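Projecting the TCP shows the wrist calibration is about 2.7 mm off in tool y. I'll correct for that, which gives lid b at (0.468, 0.0955). Now grasping b.

>>> play_rows(commands=[{"x":-15,"y":-10,"z":-30,"twist":0,"jaw":0.55},{"x":-30,"y":-20,"z":-60,"twist":0,"jaw":0.55},{"x":-45,"y":-30,"z":-90,"twist":0,"jaw":0.55},{"x":-52,"y":-35,"z":-120,"twist":0,"jaw":0.55},{"x":-52,"y":-35,"z":-150,"twist":0,"jaw":0.55},{"x":-52,"y":-35,"z":-175,"twist":0,"jaw":0.55},{"x":-52,"y":-35,"z":-190,"twist":0,"jaw":0.55},{"x":-52,"y":-35,"z":-200,"twist":0,"jaw":0.55},{"x":-52,"y":-35,"z":-208,"twist":0,"jaw":0.55},{"x":-52,"y":-35,"z":-213,"twist":0,"jaw":0.55},{"x":-52,"y":-35,"z":-213,"twist":0,"jaw":0.55},{"x":-52,"y":-35,"z":-213,"twist":0,"jaw":0.2},{"x":-52,"y":-35,"z":-213,"twist":0,"jaw":0.2},{"x":-52,"y":-35,"z":-213,"twist":0,"jaw":0.2},{"x":-52,"y":-35,"z":-213,"twist":0,"jaw":0.2},{"x":-52,"y":-35,"z":-213,"twist":0,"jaw":0.2}], squeeze=15)

```text
t: 3.22
ee_pos: [0.4689, 0.0953, 0.0379]
ee_rot: [0.001, -0.049, 0.999, 0.0]
ft_force: [0.3, -0.1, 2.1]
opening: 0.0272
gripper_force: 15.0
```

>>> play_rows(commands=[{"x":0,"y":0,"z":20,"twist":0,"jaw":0.2},{"x":0,"y":0,"z":50,"twist":0,"jaw":0.2},{"x":0,"y":0,"z":85,"twist":0,"jaw":0.2},{"x":0,"y":0,"z":120,"twist":0,"jaw":0.2},{"x":10,"y":-15,"z":155,"twist":0,"jaw":0.2},{"x":25,"y":-35,"z":180,"twist":0,"jaw":0.2},{"x":42,"y":-62,"z":200,"twist":0,"jaw":0.2},{"x":60,"y":-90,"z":213,"twist":0,"jaw":0.2},{"x":80,"y":-122,"z":213,"twist":0,"jaw":0.2},{"x":100,"y":-154,"z":213,"twist":0,"jaw":0.2},{"x":120,"y":-187,"z":213,"twist":0,"jaw":0.2},{"x":138,"y":-217,"z":213,"twist":0,"jaw":0.2},{"x":152,"y":-242,"z":213,"twist":0,"jaw":0.2},{"x":160,"y":-257,"z":213,"twist":0,"jaw":0.2},{"x":162,"y":-260,"z":213,"twist":0,"jaw":0.2},{"x":162,"y":-260,"z":213,"twist":0,"jaw":0.2},{"x":162,"y":-260,"z":213,"twist":0,"jaw":0.2},{"x":162,"y":-260,"z":213,"twist":0,"jaw":0.2}])

```text
t: 4.72
ee_pos: [0.6297, -0.1632, 0.2505]
ee_rot: [-0.0, -0.049, 0.999, 0.0]
ft_force: [0.0, -0.1, 0.1]
opening: 0.0267
gripper_force: 15.0
```

```bash
sed -i 's/T=T@np.array(d\["tool_from_camera"\])/C=np.array(d["tool_from_camera"]);C[1,3]-=.0027;T=T@C/' h.py; python3 - <<'E'
from h import *
cam("wrist","w3");s=read_state();print(s["ee_pos"],s["opening"],s["joint_positions"])
im=cv2.imread("pics/w3.png")[0:300,100:500]
cv2.imwrite("pics/w3v.png",cv2.resize(im,(800,600),interpolation=2))
E
```

```text
[ 0.62978376 -0.16315081  0.25069086] 0.02659302561971373 [-3.60664507e-01  3.79591748e-01  1.28469963e+00  5.24729080e-04
  1.47760138e+00 -2.03003762e+00]
```

View pics/w3v.png

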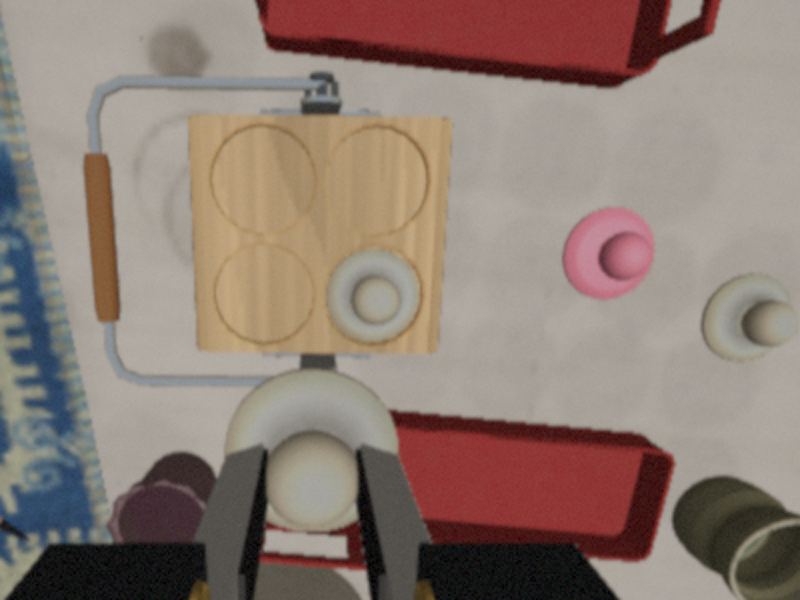

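The view shows empty seats centred at crop (263,179), (379,181) and (265,293). Lid d's knob is at (377,300), and the grip centre is at (101.5,237) with ends (97,155) and (107,320). The lid is held straight.

```bash
python3 - <<'E'
from h import *
P=lambda u,v,z:onz("w3",u/2+100,v/2,z)
pts=dict(s4=P(263.5,179,.024),s2=P(379,181,.024),s3=P(264.5,293,.024),s1=P(377,300,.042))
loc=dict(s1=(-.034,.034),s2=(-.034,-.034),s3=(.034,.034),s4=(.034,-.034))
A=np.array([loc[k] for k in loc]);B=np.array([pts[k][:2] for k in loc])
ca,cb=A.mean(0),B.mean(0);H=(A-ca).T@(B-cb);U,S,V=np.linalg.svd(H);Rr=(U@V).T
if np.linalg.det(Rr)<0:print("flip")
yaw=np.arctan2(Rr[1,0],Rr[0,0]);t=cb-Rr@ca
print("yaw",yaw,"c",t)
for k in loc:print(k,pts[k].round(4),(Rr@np.array(loc[k])+t).round(4))
for n,u,v,z in(("grip",101.5,237,.058),("g1",97,155,.058),("g2",107,320,.058)):print(n,P(u,v,z).round(4))
print("gripfit",Rr@np.array([.12,0])+t)
s=1.5625
print(tri(("w3",101.5/2+100,237/2),("top0",551/s,290/s),("scene0",524/s,352/s)))
print("corners",[P(*q,.024).round(4) for q in((190,115),(452,118),(440,352),(198,350))])
# seat height: top-view crop seat2 centre, scale 3.333 off (130,145)
print(tri(("w3",379/2+100,181/2),("top0",130+556/3.3333,145+197/3.3333)))
print("lid a",P(770,324,.026))
E
```

```text
yaw -1.4901967364651392 c [ 0.56602524 -0.16373422]
s1 [ 0.5974 -0.1269  0.042 ] [ 0.5972 -0.1271]
s2 [ 0.5295 -0.1325  0.024 ] [ 0.5294 -0.1326]
s3 [ 0.6021 -0.1948  0.024 ] [ 0.6027 -0.1949]
s4 [ 0.5351 -0.2007  0.024 ] [ 0.5349 -0.2004]
grip [ 0.576  -0.2848  0.058 ]
g1 [ 0.5334 -0.2877  0.058 ]
g2 [ 0.6221 -0.2812  0.058 ]
gripfit [ 0.57568672 -0.28334466]
(array([ 0.57518829, -0.28413242,  0.06430774]), [np.float64(0.001327862097399122), np.float64(0.0012118370560838725), np.float64(0.0011115057819906205)])
corners [array([ 0.5043, -0.2457,  0.024 ]), array([ 0.4909, -0.0949,  0.024 ]), array([ 0.6284, -0.0806,  0.024 ]), array([ 0.6423, -0.234 ,  0.024 ])]
(array([ 0.52942096, -0.13565236,  0.0430882 ]), [np.float64(0.0017581660116370223), np.float64(0.0017581660116371002)])
lid a [0.58987999 0.12188278 0.026     ]
```

```bash
python3 - <<'E'
from h import *
s=read_state();print(onz("w3",256,240,.239),s["ee_pos"])
for dv in(-2,2):print(onz("w3",256,240+dv,.239))
E
```

```text
[ 0.6294401  -0.16305499  0.239     ] [ 0.62978376 -0.16315081  0.25069086]
[ 0.62815168 -0.16318356  0.239     ]
[ 0.63073325 -0.16292596  0.239     ]
```

>>> play_rows(commands=[{"x":-20,"y":6,"z":-15,"twist":0,"jaw":0.2},{"x":-45,"y":14,"z":-35,"twist":0,"jaw":0.2},{"x":-70,"y":22,"z":-60,"twist":0,"jaw":0.2},{"x":-90,"y":28,"z":-85,"twist":0,"jaw":0.2},{"x":-100,"y":31,"z":-110,"twist":0,"jaw":0.2},{"x":-100,"y":31,"z":-135,"twist":0,"jaw":0.2},{"x":-100,"y":31,"z":-155,"twist":0,"jaw":0.2},{"x":-100,"y":31,"z":-170,"twist":0,"jaw":0.2},{"x":-100,"y":31,"z":-180,"twist":0,"jaw":0.2},{"x":-100,"y":31,"z":-184,"twist":0,"jaw":0.2},{"x":-100,"y":31,"z":-184,"twist":0,"jaw":0.2},{"x":-100,"y":31,"z":-184,"twist":0,"jaw":0.2}])

```text
t: 5.77
ee_pos: [0.531, -0.1335, 0.0671]
ee_rot: [0.001, -0.049, 0.999, -0.0]
ft_force: [-0.4, 0.2, -0.3]
opening: 0.0265
gripper_force: 15.0
```

>>> play_rows(commands=[{"x":-1.5,"y":1,"z":-2,"twist":0,"jaw":0.2},{"x":-1.5,"y":1,"z":-5,"twist":0,"jaw":0.2},{"x":-1.5,"y":1,"z":-8,"twist":0,"jaw":0.2},{"x":-1.5,"y":1,"z":-10,"twist":0,"jaw":0.2},{"x":-1.5,"y":1,"z":-12,"twist":0,"jaw":0.2},{"x":-1.5,"y":1,"z":-13,"twist":0,"jaw":0.2},{"x":-1.5,"y":1,"z":-13,"twist":0,"jaw":0.2},{"x":-1.5,"y":1,"z":-13,"twist":0,"jaw":0.2}])

```text
t: 6.43
ee_pos: [0.5289, -0.1328, 0.0538]
ee_rot: [0.0, -0.049, 0.999, -0.0]
ft_force: [-1.7, -0.8, 4.2]
opening: 0.0269
gripper_force: 15.0
```

>>> play_rows(commands=[{"x":0,"y":0,"z":0,"twist":0,"jaw":0.45},{"x":0,"y":0,"z":0,"twist":0,"jaw":0.45},{"x":0,"y":0,"z":0,"twist":0,"jaw":0.45},{"x":0,"y":0,"z":15,"twist":0,"jaw":0.45},{"x":0,"y":0,"z":45,"twist":0,"jaw":0.45},{"x":0,"y":0,"z":80,"twist":0,"jaw":0.55},{"x":5,"y":20,"z":105,"twist":0,"jaw":0.55},{"x":12,"y":50,"z":120,"twist":0,"jaw":0.55},{"x":20,"y":85,"z":130,"twist":0,"jaw":0.55},{"x":29,"y":120,"z":130,"twist":0,"jaw":0.55},{"x":38,"y":157,"z":130,"twist":0,"jaw":0.55},{"x":46,"y":193,"z":120,"twist":0,"jaw":0.55},{"x":54,"y":225,"z":110,"twist":0,"jaw":0.55},{"x":59,"y":247,"z":95,"twist":0,"jaw":0.55},{"x":61,"y":255,"z":75,"twist":0,"jaw":0.55},{"x":61,"y":255,"z":50,"twist":0,"jaw":0.55},{"x":61,"y":255,"z":35,"twist":0,"jaw":0.55},{"x":61,"y":255,"z":30,"twist":0,"jaw":0.55},{"x":61,"y":255,"z":30,"twist":0,"jaw":0.55}])

```text
t: 8.02
ee_pos: [0.5888, 0.1223, 0.0815]
ee_rot: [-0.002, -0.049, 0.999, -0.0]
ft_force: [0.3, -0.3, 0.2]
opening: 0.0518
gripper_force: 0.0
```

```bash
python3 - <<'E'
from h import *
cam("wrist","w4");s=read_state();print(s["ee_pos"],s["opening"])
w=cv2.imread("pics/w4.png")[100:300,130:390]
cam("top","t2");t=cv2.imread("pics/t2.png")[160:240,260:370]
cv2.imwrite("pics/w4v.png",np.hstack([cv2.resize(w,(400,308)),cv2.resize(t,(400,308),interpolation=2)]))
E
```

```text
[0.58983717 0.12223077 0.0829198 ] 0.05176742618269763
```

View pics/w4v.png

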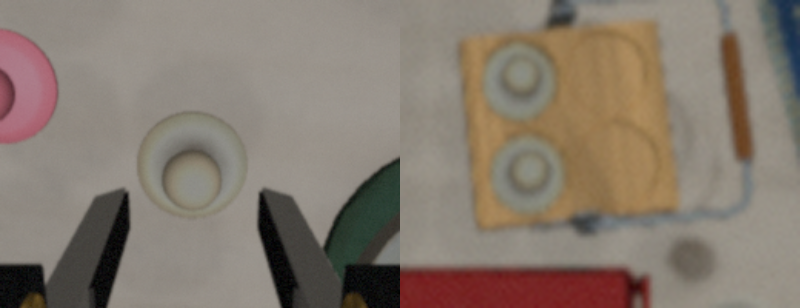

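Lid b is seated (right half of the picture), and lid a sits between the fingers at (192,180). Before descending I'll check the pedestal's clearance.

```bash
python3 - <<'E'
from h import *
s=1.5625
print(tri(("top0",225,256) if 0 else ("top0",225/s,253/s),("scene0",294/s,231/s)))
print("lid a ball",onz("w4",130+192*.65,100+180*.65,.026))
# right edge of disk in top
for z in(.06,.08,.1):print(z,onz("top0",278/s,256/s,z))
E
```

```text
(array([0.64261894, 0.27915484, 0.06291498]), [np.float64(0.00164473617559503), np.float64(0.0016447361755952059)])
lid a ball [0.58957219 0.12169989 0.026     ]
0.06 [0.63847405 0.18586007 0.06      ]
0.08 [0.63311063 0.18104409 0.08      ]
0.1 [0.6277472 0.1762281 0.1      ]
```

>>> play_rows(commands=[{"x":0,"y":0,"z":-15,"twist":0,"jaw":0.5},{"x":0,"y":0,"z":-30,"twist":0,"jaw":0.5},{"x":0,"y":0,"z":-40,"twist":0,"jaw":0.5},{"x":0,"y":0,"z":-45,"twist":0,"jaw":0.5},{"x":0,"y":0,"z":-45,"twist":0,"jaw":0.5},{"x":0,"y":0,"z":-45,"twist":0,"jaw":0.2},{"x":0,"y":0,"z":-45,"twist":0,"jaw":0.2},{"x":0,"y":0,"z":-45,"twist":0,"jaw":0.2},{"x":0,"y":0,"z":-45,"twist":0,"jaw":0.2},{"x":0,"y":0,"z":-45,"twist":0,"jaw":0.2}])

```text
t: 8.95
ee_pos: [0.5906, 0.1223, 0.0391]
ee_rot: [0.001, -0.049, 0.999, 0.0]
ft_force: [0.1, -0.5, 3.5]
opening: 0.027
gripper_force: 15.0
```

>>> play_rows(commands=[{"x":0,"y":0,"z":20,"twist":0,"jaw":0.2},{"x":0,"y":0,"z":50,"twist":0,"jaw":0.2},{"x":0,"y":0,"z":85,"twist":0,"jaw":0.2},{"x":0,"y":-10,"z":115,"twist":0,"jaw":0.2},{"x":1,"y":-35,"z":130,"twist":0,"jaw":0.2},{"x":3,"y":-70,"z":130,"twist":0,"jaw":0.2},{"x":4,"y":-107,"z":130,"twist":0,"jaw":0.2},{"x":6,"y":-144,"z":130,"twist":0,"jaw":0.2},{"x":7,"y":-181,"z":130,"twist":0,"jaw":0.2},{"x":9,"y":-218,"z":130,"twist":0,"jaw":0.2},{"x":10,"y":-253,"z":130,"twist":0,"jaw":0.2},{"x":11,"y":-283,"z":125,"twist":0,"jaw":0.2},{"x":12,"y":-305,"z":115,"twist":0,"jaw":0.2},{"x":12,"y":-317,"z":95,"twist":0,"jaw":0.2},{"x":12,"y":-317,"z":70,"twist":0,"jaw":0.2},{"x":12,"y":-317,"z":48,"twist":0,"jaw":0.2},{"x":12,"y":-317,"z":34,"twist":0,"jaw":0.2},{"x":12,"y":-317,"z":30,"twist":0,"jaw":0.2},{"x":12,"y":-317,"z":30,"twist":0,"jaw":0.2},{"x":12,"y":-317,"z":30,"twist":0,"jaw":0.2}])

```text
t: 10.62
ee_pos: [0.6024, -0.1948, 0.0689]
ee_rot: [0.0, -0.049, 0.999, -0.0]
ft_force: [0.6, 0.2, 0.4]
opening: 0.0271
gripper_force: 15.0
```

```bash
python3 - <<'E'
from h import *
for i in range(3):
    cam("wrist",f"w5{i}");print(read_state()["ee_pos"])
E
```

```text
[ 0.60279921 -0.19487947  0.06945183]
[ 0.6029341  -0.19495872  0.06972582]
[ 0.60289759 -0.19492573  0.06975374]
```

>>> play_rows(commands=[{"x":0,"y":0,"z":-3,"twist":0,"jaw":0.2},{"x":0,"y":0,"z":-6,"twist":0,"jaw":0.2},{"x":0,"y":0,"z":-9,"twist":0,"jaw":0.2},{"x":0,"y":0,"z":-12,"twist":0,"jaw":0.2},{"x":0,"y":0,"z":-14,"twist":0,"jaw":0.2},{"x":0,"y":0,"z":-15,"twist":0,"jaw":0.2},{"x":0,"y":0,"z":-15,"twist":0,"jaw":0.2},{"x":0,"y":0,"z":-15,"twist":0,"jaw":0.2}])

```text
t: 11.43
ee_pos: [0.6022, -0.1946, 0.0549]
ee_rot: [0.001, -0.049, 0.999, -0.0]
ft_force: [-2.1, 1.0, 9.3]
opening: 0.0268
gripper_force: 15.0
```

```bash
python3 - <<'E'
from h import *
s=1.5625
print("lid top corner",tri(("top0",191,345) and ("top0",191/s,344/s),("scene0",219/s,206/s)))
print("lid top corner alt",tri(("top0",155/s,322/s),("scene0",219/s,206/s)))
print("box near corner",tri(("top0",185/s,428/s),("scene0",151/s,290/s)), tri(("top0",197/s,362/s),("scene0",208/s,270/s)))
for z in(0,.04,.1):print(onz("w1",(670)/s,242/s,z),onz("w1",652/s,215/s,z))
E
```

```text
lid top corner (array([0.47111317, 0.28547366, 0.17568768]), [np.float64(0.0036149182599028527), np.float64(0.0036149182599028076)])
lid top corner alt (array([0.51395682, 0.35256139, 0.14154811]), [np.float64(0.0030868593342910865), np.float64(0.0030868593342913025)])
box near corner (array([0.34246331, 0.34162945, 0.03693811]), [np.float64(0.0034367487236416005), np.float64(0.003436748723641728)]) (array([0.45608413, 0.32662952, 0.03514419]), [np.float64(0.0006787414164010592), np.float64(0.0006787414164010994)])
[0.47961795 0.36139326 0.        ] [0.45886801 0.34087025 0.        ]
[0.47607686 0.3384981  0.04      ] [0.45734688 0.31997295 0.04      ]
[0.47076523 0.30415536 0.1       ] [0.45506518 0.28862701 0.1       ]
```

>>> play_rows(commands=[{"x":0,"y":0,"z":0,"twist":0,"jaw":0.45},{"x":0,"y":0,"z":0,"twist":0,"jaw":0.45},{"x":0,"y":0,"z":0,"twist":0,"jaw":0.45},{"x":0,"y":0,"z":15,"twist":0,"jaw":0.45},{"x":0,"y":0,"z":45,"twist":0,"jaw":0.45},{"x":0,"y":0,"z":80,"twist":0,"jaw":0.55},{"x":-8,"y":20,"z":110,"twist":0,"jaw":0.55},{"x":-18,"y":50,"z":130,"twist":0.05,"jaw":0.55},{"x":-30,"y":85,"z":130,"twist":0.1,"jaw":0.55},{"x":-42,"y":120,"z":130,"twist":0.16,"jaw":0.55},{"x":-55,"y":155,"z":130,"twist":0.22,"jaw":0.55},{"x":-68,"y":190,"z":130,"twist":0.28,"jaw":0.55},{"x":-81,"y":225,"z":130,"twist":0.34,"jaw":0.55},{"x":-94,"y":260,"z":130,"twist":0.4,"jaw":0.55},{"x":-107,"y":295,"z":130,"twist":0.46,"jaw":0.55},{"x":-120,"y":330,"z":130,"twist":0.52,"jaw":0.55},{"x":-133,"y":365,"z":130,"twist":0.56,"jaw":0.55},{"x":-145,"y":400,"z":120,"twist":0.6,"jaw":0.55},{"x":-154,"y":425,"z":105,"twist":0.6,"jaw":0.55},{"x":-158,"y":435,"z":85,"twist":0.6,"jaw":0.55}])

```text
t: 13.1
ee_pos: [0.4433, 0.2438, 0.1387]
ee_rot: [0.001, -0.343, 0.939, 0.001]
ft_force: [0.1, -0.5, -0.4]
opening: 0.0519
gripper_force: 0.0
```

>>> play_rows(commands=[{"x":0,"y":0,"z":-20,"twist":0,"jaw":0.55},{"x":0,"y":0,"z":-40,"twist":0,"jaw":0.55},{"x":0,"y":0,"z":-55,"twist":0,"jaw":0.55},{"x":0,"y":0,"z":-55,"twist":0,"jaw":0.55},{"x":0,"y":0,"z":-55,"twist":0,"jaw":0.55}])

```text
t: 13.52
ee_pos: [0.4433, 0.2401, 0.0825]
ee_rot: [-0.001, -0.342, 0.94, -0.0]
ft_force: [-0.3, -0.7, 0.2]
opening: 0.0519
gripper_force: 0.0
```

```bash
python3 - <<'E'
from h import *
cam("wrist","w6");s=read_state();print(s["ee_pos"],s["joint_positions"],proj("w6",[.444,.2402,.026]))
w=cv2.imread("pics/w6.png")
cam("top","t3");t=cv2.imread("pics/t3.png")[160:240,260:370]
cv2.imwrite("pics/w6v.png",np.hstack([cv2.resize(w,(512,384)),cv2.resize(t,(280,384),interpolation=2)]))
E
```

```text
[0.44417691 0.24033173 0.0834554 ] [ 3.58084742e-01  2.95982918e-01  1.86372393e+00  3.82682084e-05
  9.82023737e-01 -1.90985867e+00] [255.7687476  214.55588854]
```

View pics/w6v.png

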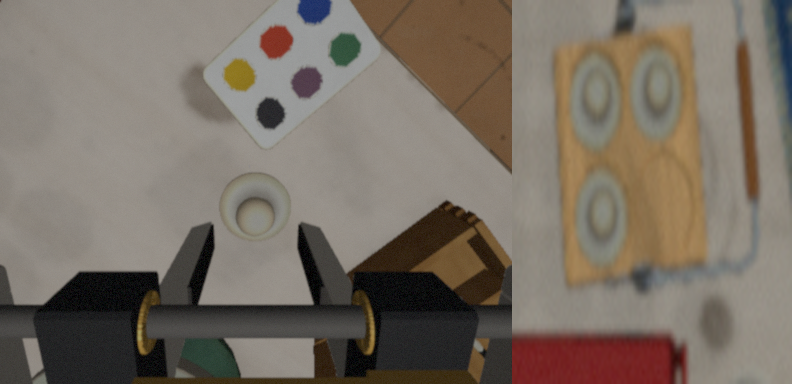

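Lid a is seated, and lid c's knob at (256,215) is right where predicted. Descending and grasping.

>>> play_rows(commands=[{"x":0,"y":0,"z":-15,"twist":0,"jaw":0.5},{"x":0,"y":0,"z":-30,"twist":0,"jaw":0.5},{"x":0,"y":0,"z":-40,"twist":0,"jaw":0.5},{"x":0,"y":0,"z":-45,"twist":0,"jaw":0.5},{"x":0,"y":0,"z":-45,"twist":0,"jaw":0.5},{"x":0,"y":0,"z":-45,"twist":0,"jaw":0.2},{"x":0,"y":0,"z":-45,"twist":0,"jaw":0.2},{"x":0,"y":0,"z":-45,"twist":0,"jaw":0.2},{"x":0,"y":0,"z":-45,"twist":0,"jaw":0.2},{"x":0,"y":0,"z":-45,"twist":0,"jaw":0.2}])

```text
t: 14.45
ee_pos: [0.4444, 0.2406, 0.0389]
ee_rot: [0.001, -0.342, 0.94, 0.0]
ft_force: [-1.3, -0.4, 2.9]
opening: 0.0265
gripper_force: 15.0
```

>>> play_rows(commands=[{"x":0,"y":0,"z":20,"twist":0,"jaw":0.2},{"x":0,"y":0,"z":50,"twist":0,"jaw":0.2},{"x":0,"y":0,"z":85,"twist":0,"jaw":0.2},{"x":2,"y":-10,"z":115,"twist":0,"jaw":0.2},{"x":7,"y":-35,"z":130,"twist":-0.05,"jaw":0.2},{"x":14,"y":-70,"z":130,"twist":-0.1,"jaw":0.2},{"x":22,"y":-105,"z":130,"twist":-0.15,"jaw":0.2},{"x":29,"y":-140,"z":130,"twist":-0.2,"jaw":0.2},{"x":36,"y":-175,"z":130,"twist":-0.25,"jaw":0.2},{"x":43,"y":-210,"z":130,"twist":-0.31,"jaw":0.2},{"x":50,"y":-245,"z":130,"twist":-0.37,"jaw":0.2},{"x":57,"y":-280,"z":130,"twist":-0.43,"jaw":0.2},{"x":64,"y":-315,"z":130,"twist":-0.49,"jaw":0.2},{"x":72,"y":-350,"z":130,"twist":-0.55,"jaw":0.2},{"x":79,"y":-385,"z":130,"twist":-0.6,"jaw":0.2},{"x":85,"y":-415,"z":125,"twist":-0.6,"jaw":0.2},{"x":90,"y":-435,"z":110,"twist":-0.6,"jaw":0.2},{"x":90,"y":-441,"z":90,"twist":-0.6,"jaw":0.2}])

```text
t: 15.95
ee_pos: [0.5362, -0.2052, 0.1292]
ee_rot: [0.002, -0.047, 0.999, -0.002]
ft_force: [0.6, 0.3, -0.2]
opening: 0.0268
gripper_force: 15.0
```

>>> play_rows(commands=[{"x":0,"y":0,"z":-20,"twist":0,"jaw":0.2},{"x":0,"y":0,"z":-40,"twist":0,"jaw":0.2},{"x":0,"y":0,"z":-55,"twist":0,"jaw":0.2},{"x":0,"y":0,"z":-60,"twist":0,"jaw":0.2},{"x":0,"y":0,"z":-60,"twist":0,"jaw":0.2},{"x":0,"y":0,"z":-60,"twist":0,"jaw":0.2},{"x":0,"y":0,"z":-60,"twist":0,"jaw":0.2}])

```text
t: 16.53
ee_pos: [0.5348, -0.201, 0.0694]
ee_rot: [0.001, -0.049, 0.999, -0.001]
ft_force: [0.0, 0.2, -0.2]
opening: 0.0263
gripper_force: 15.0
```

```bash
python3 - <<'E'
from h import *
for i in range(3):
    cam("wrist",f"w7{i}");print(read_state()["ee_pos"])
E
```

```text
[ 0.53481097 -0.20100522  0.06955378]
[ 0.53474783 -0.20096875  0.0695265 ]
[ 0.53462216 -0.20091818  0.06939968]
```

>>> play_rows(commands=[{"x":0,"y":0.5,"z":-3,"twist":0,"jaw":0.2},{"x":0,"y":0.5,"z":-6,"twist":0,"jaw":0.2},{"x":0,"y":0.5,"z":-9,"twist":0,"jaw":0.2},{"x":0,"y":0.5,"z":-12,"twist":0,"jaw":0.2},{"x":0,"y":0.5,"z":-14,"twist":0,"jaw":0.2},{"x":0,"y":0.5,"z":-15,"twist":0,"jaw":0.2},{"x":0,"y":0.5,"z":-15,"twist":0,"jaw":0.2},{"x":0,"y":0.5,"z":-15,"twist":0,"jaw":0.2}])

```text
t: 17.35
ee_pos: [0.5341, -0.2002, 0.0548]
ee_rot: [0.0, -0.049, 0.999, -0.0]
ft_force: [-1.8, 1.8, 10.1]
opening: 0.0269
gripper_force: 15.0
```

>>> play_rows(commands=[{"x":0,"y":0,"z":0,"twist":0,"jaw":0.45},{"x":0,"y":0,"z":0,"twist":0,"jaw":0.45},{"x":0,"y":0,"z":0,"twist":0,"jaw":0.45},{"x":0,"y":0,"z":15,"twist":0,"jaw":0.45},{"x":0,"y":0,"z":45,"twist":0,"jaw":0.45},{"x":0,"y":0,"z":80,"twist":0,"jaw":0.45},{"x":10,"y":-2,"z":110,"twist":0,"jaw":0.45},{"x":30,"y":-5,"z":140,"twist":0,"jaw":0.45},{"x":55,"y":-10,"z":165,"twist":0,"jaw":0.45},{"x":80,"y":-15,"z":185,"twist":0,"jaw":0.45},{"x":100,"y":-20,"z":195,"twist":0,"jaw":0.45},{"x":106,"y":-20,"z":195,"twist":0,"jaw":0.45},{"x":106,"y":-20,"z":195,"twist":0,"jaw":0.45},{"x":106,"y":-20,"z":195,"twist":0,"jaw":0.45},{"x":106,"y":-20,"z":195,"twist":0,"jaw":0.45}])

```text
t: 18.6
ee_pos: [0.638, -0.2195, 0.2465]
ee_rot: [-0.002, -0.049, 0.999, 0.001]
ft_force: [0.8, 0.8, 0.2]
opening: 0.042
gripper_force: 0.0
```

```bash
python3 - <<'E'
from h import *
cam("wrist","w8");s=read_state();print(s["ee_pos"],s["joint_positions"])
cv2.imwrite("pics/w8v.png",cv2.resize(cv2.imread("pics/w8.png")[0:300,100:500],(800,600),interpolation=2))
E
```

```text
[ 0.63811258 -0.2195753   0.24688836] [-4.34407460e-01  4.21299100e-01  1.22746920e+00 -4.51209993e-05
  1.49651609e+00 -2.10223140e+00]
```

View pics/w8v.png

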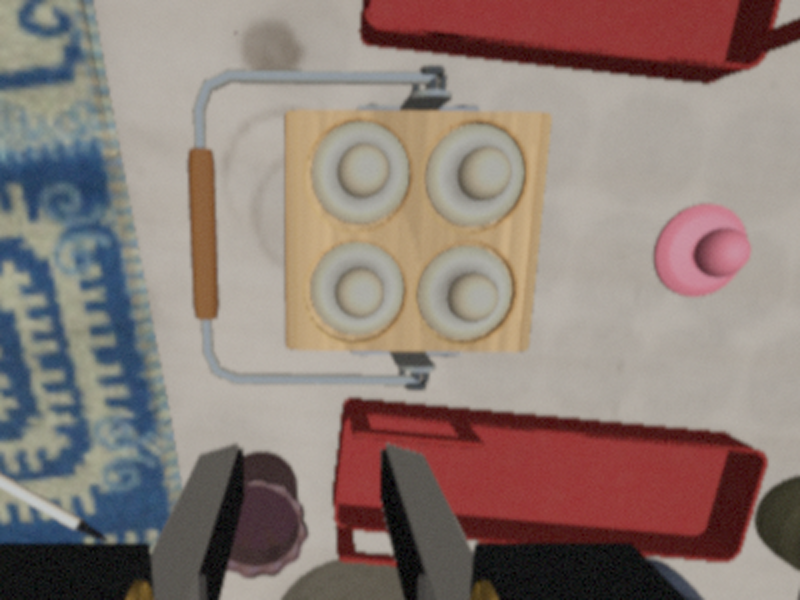

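All four lids lie flat in their seats, with knobs at (363,170), (487,173), (360,292) and (473,298). The grip centre is at crop (203.5,234). I'll refit the carrier pose from these.

```bash
python3 - <<'E'
from h import *
P=lambda u,v,z:onz("w8",u/2+100,v/2,z)
k=[P(473,298,.042),P(487,173,.042),P(360,292,.042),P(363,170,.042)]
print(np.round(k,4),np.mean(k,0))
for z in(.058,.062):print(z,P(203.5,234,z),P(201,150,z),P(206,318,z))
s=1.5625
print(tri(("w3",101.5/2+100,237/2),("w8",203.5/2+100,117)))
print("pivots",P(432,78,.058),P(416,378,.058))
E
```

```text
[[ 0.5979 -0.1275  0.042 ]
 [ 0.5283 -0.1312  0.042 ]
 [ 0.6009 -0.194   0.042 ]
 [ 0.5335 -0.2003  0.042 ]] [ 0.56513968 -0.16323747  0.042     ]
0.058 [ 0.57619313 -0.28425928  0.058     ] [ 0.53322086 -0.28785711  0.058     ] [ 0.62220271 -0.28040716  0.058     ]
0.062 [ 0.57603567 -0.28360963  0.062     ] [ 0.533555   -0.28716629  0.062     ] [ 0.62151891 -0.27980158  0.062     ]
(array([ 0.57591936, -0.28372822,  0.06139842]), [np.float64(0.00014151873477126083), np.float64(0.00014151873477090304)])
pivots [ 0.4868123 -0.171506   0.058    ] [ 0.64537598 -0.15718153  0.058     ]
```

>>> play_rows(commands=[{"x":-15,"y":-16,"z":0,"twist":-0.013,"jaw":0.42},{"x":-35,"y":-36,"z":0,"twist":-0.013,"jaw":0.42},{"x":-52,"y":-54,"z":-20,"twist":-0.013,"jaw":0.42},{"x":-62,"y":-64,"z":-45,"twist":-0.013,"jaw":0.42},{"x":-62,"y":-64.5,"z":-75,"twist":-0.013,"jaw":0.42},{"x":-62,"y":-64.5,"z":-105,"twist":-0.013,"jaw":0.42},{"x":-62,"y":-64.5,"z":-130,"twist":-0.013,"jaw":0.42},{"x":-62,"y":-64.5,"z":-145,"twist":-0.013,"jaw":0.42},{"x":-62,"y":-64.5,"z":-147,"twist":-0.013,"jaw":0.42},{"x":-62,"y":-64.5,"z":-147,"twist":-0.013,"jaw":0.42},{"x":-62,"y":-64.5,"z":-147,"twist":-0.013,"jaw":0.42}])

```text
t: 19.57
ee_pos: [0.578, -0.2849, 0.1022]
ee_rot: [0.0, -0.042, 0.999, -0.0]
ft_force: [-0.4, -0.2, 0.3]
opening: 0.0397
gripper_force: 0.0
```

```bash
python3 - <<'E'
from h import *
cam("wrist","w9");s=read_state();print(s["ee_pos"],s["ee_rot"],s["joint_positions"])
im=cv2.imread("pics/w9.png");hsv=cv2.cvtColor(im,cv2.COLOR_BGR2HSV)
# grip: brown-orange
m=((hsv[...,0]>3)&(hsv[...,0]<16)&(hsv[...,1]>130)&(hsv[...,2]>60)).astype(np.uint8)
n,l,st,c=cv2.connectedComponentsWithStats(m)
for i in np.argsort(-st[1:,4])[:3]+1:print(st[i],c[i])
for e in([.5332,-.2879,.058],[.6222,-.2804,.058],[.5764,-.284,.058]):print(proj("w9",e))
E
```

```text
[ 0.57844534 -0.28505448  0.10275533] [ 9.60584070e-04 -4.20719251e-02  9.99113924e-01 -6.31054815e-04] [-5.65729426e-01  4.61046134e-01  1.52864921e+00  6.69138798e-05
  1.14959947e+00 -2.22072179e+00]
[ 247  157   19  123 2194] [256.28851413 217.11713765]
[441 370   4   6  10] [442.7 372.6]
[448 378   4   4   7] [449.14285714 379.85714286]
[256.94285733 157.51687137]
[256.70397648 277.65558527]
[257.18971421 219.12055718]
```

>>> play_rows(commands=[{"x":-1,"y":1,"z":-12,"twist":0,"jaw":0.42},{"x":-1,"y":1,"z":-25,"twist":0,"jaw":0.42},{"x":-1,"y":1,"z":-36,"twist":0,"jaw":0.42},{"x":-1,"y":1,"z":-43,"twist":0,"jaw":0.42},{"x":-1,"y":1,"z":-43,"twist":0,"jaw":0.42},{"x":-1,"y":1,"z":-43,"twist":0,"jaw":0.42},{"x":-1,"y":1,"z":-43,"twist":0,"jaw":0.05},{"x":-1,"y":1,"z":-43,"twist":0,"jaw":0.05},{"x":-1,"y":1,"z":-43,"twist":0,"jaw":0.05},{"x":-1,"y":1,"z":-43,"twist":0,"jaw":0.05},{"x":-1,"y":1,"z":-43,"twist":0,"jaw":0.05},{"x":-1,"y":1,"z":-43,"twist":0,"jaw":0.05}], squeeze=8)

```text
t: 20.62
ee_pos: [0.5773, -0.2842, 0.0588]
ee_rot: [0.0, -0.042, 0.999, -0.001]
ft_force: [0.2, -1.6, 1.3]
opening: 0.0139
gripper_force: 8.0
```

>>> play_rows(commands=[{"x":0,"y":0.5,"z":10.5,"twist":0,"jaw":0.05},{"x":-0.2,"y":1.8,"z":20.8,"twist":0,"jaw":0.05},{"x":-0.3,"y":4.1,"z":31,"twist":0,"jaw":0.05},{"x":-0.6,"y":7.2,"z":41,"twist":0,"jaw":0.05},{"x":-1,"y":11.2,"z":50.7,"twist":0,"jaw":0.05},{"x":-1.4,"y":16,"z":60,"twist":0,"jaw":0.05},{"x":-1.8,"y":21.6,"z":68.8,"twist":0,"jaw":0.05},{"x":-2.4,"y":28,"z":77.1,"twist":0,"jaw":0.05},{"x":-3,"y":35,"z":84.8,"twist":0,"jaw":0.05},{"x":-3,"y":35,"z":84.8,"twist":0,"jaw":0.05},{"x":-3,"y":35,"z":84.8,"twist":0,"jaw":0.05}])

```text
t: 21.53
ee_pos: [0.5751, -0.2498, 0.1456]
ee_rot: [0.002, -0.043, 0.999, -0.002]
ft_force: [-0.1, -5.9, 4.6]
opening: 0.0139
gripper_force: 8.0
```

```bash
cat > fit.py <<'E'
from h import *
tag=sys.argv[1];cam("top",tag);s=read_state();print("t",s["t"],"p",s["ee_pos"],"F",s["ft_force"],"M",s["moment"],s["opening"])
a=cv2.cvtColor(cv2.imread("pics/top0.png"),6).astype(float);b=cv2.cvtColor(cv2.imread(f"pics/{tag}.png"),6).astype(float)
im=cv2.imread(f"pics/{tag}.png");hsv=cv2.cvtColor(im,cv2.COLOR_BGR2HSV)[150:240,260:370]
m=((hsv[...,0]>12)&(hsv[...,0]<25)&(hsv[...,1]>85)&(hsv[...,2]>110)).astype(np.uint8)
n,l,st,c=cv2.connectedComponentsWithStats(m);i=1+np.argmax(st[1:,4]);print("board",st[i]+[260,150,0,0,0],c[i]+[260,150])
E
python3 fit.py t4
```

```text
t 21.5833 p [ 0.57511338 -0.25009806  0.14529755] F [-1.6447892  -5.85745533  4.98787275] M [-1.12211177  0.15317068  0.02410732] 0.014157206486170398
board [ 276  166   57   53 1028] [297.93774319 191.41536965]
```

>>> play_rows(commands=[{"x":0,"y":-1,"z":1,"twist":0,"jaw":0.05},{"x":0,"y":-1.5,"z":1.5,"twist":0,"jaw":0.05},{"x":0,"y":-1.5,"z":1.5,"twist":0,"jaw":0.05},{"x":0,"y":-1.5,"z":1.5,"twist":0,"jaw":0.05}])

```text
t: 21.92
ee_pos: [0.575, -0.2504, 0.1451]
ee_rot: [0.001, -0.042, 0.999, -0.0]
ft_force: [1.6, -3.9, 3.7]
opening: 0.0143
gripper_force: 8.0
```

```bash
python3 fit.py t5; python3 - <<'E'
from h import *
im=cv2.imread("pics/t3.png");hsv=cv2.cvtColor(im,cv2.COLOR_BGR2HSV)[150:240,260:370]
m=((hsv[...,0]>12)&(hsv[...,0]<25)&(hsv[...,1]>85)&(hsv[...,2]>110)).astype(np.uint8)
n,l,st,c=cv2.connectedComponentsWithStats(m);i=1+np.argmax(st[1:,4]);print("board before",st[i]+[260,150,0,0,0],c[i]+[260,150])
E
```

```text
t 21.9667 p [ 0.57502899 -0.25043059  0.14502395] F [ 1.19837561 -3.98174671  3.47049364] M [-0.63207427 -0.45063239  0.08399307] 0.013694401934404528
board [ 276  166   57   53 1040] [298.15961538 191.34807692]
board before [ 277  166   59   54 1706] [308.54630715 193.59554513]
```

>>> play_rows(commands=[{"x":-0.6,"y":7,"z":7.8,"twist":0,"jaw":0.05},{"x":-1.3,"y":15.5,"z":14,"twist":0,"jaw":0.05},{"x":-2.1,"y":24.5,"z":19.6,"twist":0,"jaw":0.05},{"x":-2.9,"y":34,"z":24.4,"twist":0,"jaw":0.05},{"x":-3.7,"y":43.7,"z":28.4,"twist":0,"jaw":0.05},{"x":-4.6,"y":53.8,"z":31.3,"twist":0,"jaw":0.05},{"x":-5.4,"y":64,"z":33.5,"twist":0,"jaw":0.05},{"x":-6.3,"y":74.5,"z":34.7,"twist":0,"jaw":0.05},{"x":-7.2,"y":85.5,"z":35,"twist":0,"jaw":0.05},{"x":-7.2,"y":85.5,"z":35,"twist":0,"jaw":0.05},{"x":-7.2,"y":85.5,"z":35,"twist":0,"jaw":0.05},{"x":-7.2,"y":85.5,"z":35,"twist":0,"jaw":0.05}])

```text
t: 22.97
ee_pos: [0.5666, -0.1634, 0.1796]
ee_rot: [-0.0, -0.042, 0.999, 0.001]
ft_force: [0.2, 0.2, 6.2]
opening: 0.014
gripper_force: 8.0
```

```bash
python3 fit.py t6; python3 - <<'E'
from h import *
cam("wrist","w10");cam("scene","s6")
im=cv2.imread("pics/w10.png");hsv=cv2.cvtColor(im,cv2.COLOR_BGR2HSV)
m=((hsv[...,0]>12)&(hsv[...,0]<25)&(hsv[...,1]>85)&(hsv[...,2]>110)).astype(np.uint8)
n,l,st,c=cv2.connectedComponentsWithStats(m)
for i in np.argsort(-st[1:,4])[:3]+1:print(st[i],c[i])
# board outline in wrist: columns at several rows
for r in(60,80,100,120,140):
    x=np.where(m[r])[0];print(r,x.min() if len(x) else None,x.max() if len(x) else None)
for q in([.073,-.07],[-.073,-.07],[.073,.07],[-.073,.07]):
    y=.085;p=np.array([.566,-.164])+q[0]*np.array([np.sin(y),-np.cos(y)])+q[1]*np.array([np.cos(y),np.sin(y)]);print(q,proj("w10",[*p,.024]))
E
```

```text
t 23.0167 p [ 0.56655855 -0.16359662  0.17956136] F [0.80811285 0.19709707 5.99397738] M [ 0.19745716 -0.17398577  0.01913584] 0.014223522329581429
board [298 185  17  32 283] [305.3180212  199.13780919]
[ 247  115   86  189 5803] [286.30294675 198.46027917]
[ 180  116   69  129 3394] [202.04419564 174.79257513]
[219 305   5  49 187] [220.98930481 329.78609626]
60 None None
80 None None
100 None None
120 180 332
140 181 331
[0.073, -0.07] [180.97478481 114.38324938]
[-0.073, -0.07] [328.8553927  114.41073105]
[0.073, 0.07] [188.94793101 245.00007929]
[-0.073, 0.07] [320.96418765 244.89303346]
```

Bail is upright and the carrier has barely moved: board edges are at columns 180–332 against 181–329 predicted. Tightening the grip and lifting gently.

>>> play_rows(commands=[{"x":0,"y":0,"z":0,"twist":0,"jaw":0.02},{"x":0,"y":0,"z":0,"twist":0,"jaw":0.02},{"x":0,"y":0,"z":0,"twist":0,"jaw":0.02},{"x":0,"y":0,"z":0.5,"twist":0,"jaw":0.02},{"x":0,"y":0,"z":1,"twist":0,"jaw":0.02},{"x":0,"y":0,"z":1.5,"twist":0,"jaw":0.02},{"x":0,"y":0,"z":2,"twist":0,"jaw":0.02},{"x":0,"y":0,"z":3,"twist":0,"jaw":0.02},{"x":0,"y":0,"z":4,"twist":0,"jaw":0.02},{"x":0,"y":0,"z":5,"twist":0,"jaw":0.02},{"x":0,"y":0,"z":6,"twist":0,"jaw":0.02},{"x":0,"y":0,"z":7,"twist":0,"jaw":0.02},{"x":0,"y":0,"z":8,"twist":0,"jaw":0.02},{"x":0,"y":0,"z":8,"twist":0,"jaw":0.02},{"x":0,"y":0,"z":8,"twist":0,"jaw":0.02}], squeeze=50)

```text
t: 24.37
ee_pos: [0.5667, -0.1647, 0.1877]
ee_rot: [0.0, -0.042, 0.999, -0.0]
ft_force: [-0.4, 0.3, -6.6]
opening: 0.0131
gripper_force: 50.0
```

```bash
cat > bd.py <<'E'
from h import *
tag=sys.argv[1];cam("wrist",tag);s=read_state();print("t",s["t"],s["ee_pos"],s["ft_force"],s["moment"],s["opening"])
im=cv2.imread(f"pics/{tag}.png");hsv=cv2.cvtColor(im,cv2.COLOR_BGR2HSV)
m=((hsv[...,0]>12)&(hsv[...,0]<25)&(hsv[...,1]>85)&(hsv[...,2]>110)).astype(np.uint8)
for r in range(90,250,10):
    x=np.where(m[r,150:360])[0]+150
    if len(x):print((r,x.min(),x.max()),end=" ")
for c in(190,210,240,270,300,320):
    y=np.where(m[:,c])[0]
    if len(y):print("col",c,y.min(),y.max(),end=" ")
print()
E
python3 bd.py w10b; python3 bd.py w11
```

```text
t 24.4167 [ 0.56668335 -0.16465956  0.18762635] [-0.46542957 -0.40816515 -7.69025626] [ 0.05550707 -0.04607208  0.03667352] 0.012975466787113416
(120, np.int64(178), np.int64(330)) (130, np.int64(179), np.int64(330)) (140, np.int64(179), np.int64(329)) (150, np.int64(180), np.int64(328)) (160, np.int64(181), np.int64(328)) (170, np.int64(182), np.int64(327)) (180, np.int64(182), np.int64(327)) (190, np.int64(183), np.int64(326)) (200, np.int64(184), np.int64(325)) (210, np.int64(184), np.int64(325)) (220, np.int64(185), np.int64(324)) (230, np.int64(186), np.int64(324)) (240, np.int64(186), np.int64(323)) col 190 116 243 col 210 116 244 col 240 116 192 col 270 116 192 col 300 116 244 col 320 116 243 
t 24.4667 [ 0.56667083 -0.1646417   0.18757955] [ 0.56902217  0.42492581 -6.69206095] [ 0.08128434 -0.02189004  0.00597665] 0.01325209972609742
(120, np.int64(178), np.int64(330)) (130, np.int64(179), np.int64(330)) (140, np.int64(180), np.int64(329)) (150, np.int64(180), np.int64(329)) (160, np.int64(181), np.int64(328)) (170, np.int64(182), np.int64(327)) (180, np.int64(182), np.int64(327)) (190, np.int64(183), np.int64(326)) (200, np.int64(184), np.int64(325)) (210, np.int64(184), np.int64(325)) (220, np.int64(185), np.int64(324)) (230, np.int64(186), np.int64(324)) (240, np.int64(186), np.int64(323)) col 190 116 244 col 210 117 244 col 240 116 191 col 270 116 192 col 300 117 244 col 320 116 243
```

>>> play_rows(commands=[{"x":0,"y":0,"z":1,"twist":0,"jaw":0.02},{"x":0,"y":0,"z":3,"twist":0,"jaw":0.02},{"x":0,"y":0,"z":7,"twist":0,"jaw":0.02},{"x":0,"y":0,"z":12,"twist":0,"jaw":0.02},{"x":0,"y":0,"z":19,"twist":0,"jaw":0.02},{"x":0,"y":0,"z":27,"twist":0,"jaw":0.02},{"x":0,"y":0,"z":35,"twist":0,"jaw":0.02},{"x":0,"y":0,"z":43,"twist":0,"jaw":0.02},{"x":0,"y":0,"z":51,"twist":0,"jaw":0.02},{"x":0,"y":0,"z":59,"twist":0,"jaw":0.02},{"x":0,"y":0,"z":67,"twist":0,"jaw":0.02},{"x":0,"y":0,"z":75,"twist":0,"jaw":0.02},{"x":0,"y":0,"z":82,"twist":0,"jaw":0.02},{"x":0,"y":0,"z":87,"twist":0,"jaw":0.02},{"x":0,"y":0,"z":91,"twist":0,"jaw":0.02},{"x":0,"y":0,"z":93,"twist":0,"jaw":0.02},{"x":0,"y":0,"z":94,"twist":0,"jaw":0.02},{"x":0,"y":0,"z":94,"twist":0,"jaw":0.02}])

```text
t: 25.97
ee_pos: [0.5666, -0.1647, 0.2815]
ee_rot: [-0.0, -0.042, 0.999, 0.0]
ft_force: [-0.2, -0.1, -8.3]
opening: 0.013
gripper_force: 50.0
```

>>> play_rows(commands=[{"x":0,"y":0,"z":0,"twist":0,"jaw":0.02},{"x":0,"y":0,"z":0,"twist":0,"jaw":0.02},{"x":0,"y":0,"z":0,"twist":0,"jaw":0.02},{"x":0,"y":0,"z":0,"twist":0,"jaw":0.02},{"x":0,"y":0,"z":0,"twist":0,"jaw":0.02},{"x":0,"y":0,"z":0,"twist":0,"jaw":0.02},{"x":0,"y":0,"z":0,"twist":0,"jaw":0.02},{"x":0,"y":0,"z":0,"twist":0,"jaw":0.02},{"x":0,"y":0,"z":0,"twist":0,"jaw":0.02},{"x":0,"y":0,"z":0,"twist":0,"jaw":0.02},{"x":0,"y":0,"z":0,"twist":0,"jaw":0.02},{"x":0,"y":0,"z":0,"twist":0,"jaw":0.02}])

```text
t: 26.97
ee_pos: [0.5667, -0.1647, 0.2816]
ee_rot: [0.0, -0.042, 0.999, 0.0]
ft_force: [-0.3, -0.5, -6.6]
opening: 0.0131
gripper_force: 50.0
```

```bash
for i in 1 2 3; do python3 bd.py w12$i; done; python3 - <<'E'
from h import *
a=cv2.imread("pics/w11.png").astype(int);b=cv2.imread("pics/w123.png").astype(int)
d=np.abs(a-b).max(2)[110:250,180:325];print("diff carrier area",d.mean(),np.abs(a-b).max(2)[0:100].mean())
E
```

```text
t 27.0167 [ 0.56670996 -0.16464961  0.28159034] [ 0.22734027 -1.061613   -6.75079183] [0.0218628  0.0475293  0.01631001] 0.012903118951012236
(120, np.int64(179), np.int64(330)) (130, np.int64(179), np.int64(329)) (140, np.int64(180), np.int64(329)) (150, np.int64(181), np.int64(328)) (160, np.int64(181), np.int64(328)) (170, np.int64(182), np.int64(327)) (180, np.int64(183), np.int64(327)) (190, np.int64(183), np.int64(326)) (200, np.int64(184), np.int64(325)) (210, np.int64(185), np.int64(325)) (220, np.int64(185), np.int64(324)) (230, np.int64(186), np.int64(324)) (240, np.int64(187), np.int64(323)) col 190 116 243 col 210 117 244 col 240 117 191 col 270 116 192 col 300 116 245 col 320 116 244 
t 27.0667 [ 0.56672511 -0.1646583   0.28158955] [ 0.42239112  0.12185823 -7.17313873] [ 0.03349613 -0.00136111  0.02490069] 0.012912039660356355
(120, np.int64(179), np.int64(330)) (130, np.int64(179), np.int64(329)) (140, np.int64(180), np.int64(329)) (150, np.int64(181), np.int64(328)) (160, np.int64(181), np.int64(328)) (170, np.int64(182), np.int64(327)) (180, np.int64(183), np.int64(32
[... 376 characters left out ...]
8  0.32498882 -6.47551688] [ 0.03941901 -0.0518911  -0.00732435] 0.013021414308153576
(120, np.int64(178), np.int64(330)) (130, np.int64(179), np.int64(330)) (140, np.int64(180), np.int64(329)) (150, np.int64(181), np.int64(328)) (160, np.int64(181), np.int64(328)) (170, np.int64(182), np.int64(327)) (180, np.int64(183), np.int64(326)) (190, np.int64(183), np.int64(326)) (200, np.int64(184), np.int64(325)) (210, np.int64(185), np.int64(325)) (220, np.int64(185), np.int64(324)) (230, np.int64(186), np.int64(323)) (240, np.int64(187), np.int64(323)) col 190 116 244 col 210 116 244 col 240 117 191 col 270 116 192 col 300 116 245 col 320 117 243 
diff carrier area 11.52024630541872 48.1881640625
```

The carrier hangs still and level with all its lids, about 10 cm up: the board outline hasn't changed and the tool carries about 6.7 N. Handing in.

```bash
python3 -c "
from rig import *
print(finish_job())"
```

```text
the job is handed in; nothing more can be done
None
```

The job is handed in: the three loose lids were set in their own seats beside lid_d, and the carrier hangs still and level by its upright bail, about 10 cm up.

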